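# Unhinge the seed-box lid and stand it in the rack

### The arm

A 6-joint arm with a two-finger parallel gripper is mounted at the origin on the work surface. World frame = base frame: x ahead of the robot, y to its left, z up, the work surface at z = 0. Lengths are in m, angles in rad, forces in N, time in s.
With the tool pointing down it reaches from about 0.35 to 0.775 m from the base axis. Payload 5.5 kg.
Tool frame: the origin (TCP) lies at the very end of the fingers, on their centre line; the grasp point (between the pads) lies 19 mm behind it; x points along the fingers, y is the direction in which the jaws open and shut, and the axes are right-handed (so a half turn about x gives the same grasp; the last joint's range is limited). The gripper opens to 85 mm and grips with 20 to 120 N. Pads are 22 mm wide; open, the fingers measure 114 mm over their backs; the gripper's body (76 mm by 85 mm) begins 54 mm behind the grasp point. The pads swing forward as they close: fully open they stand 13 mm farther back than shut.
Start: joints at [1.111, 0.313, 0.046, 1.304, 0, 1.431], TCP at [0.181, 0.546, 0.231] pointing down, gripper open.
Joint ranges: [-2.76, 2.76], [-0.86, 1.69], [-1.03, 1.26], [-2.2, 2.34], [-1.47, 1.5], [-3.14, 3.14]. Speed limits (rad/s): [2.57, 2.57, 3.14, 3.14, 3.14, 3.14].

### API

Orientations are given as a unit quaternion [w, x, y, z].
In Python, from workcell import env gives the robot as it stands.
- The arm moves only by the tool servo_tool, never from a script. Its argument "increments" is a list of rows, each an object with "offset": the shift along the tool's x, y, z in cm, a list of three; "yaw": the turn about the tool's x in degrees. In form: [{"offset": [x, y, z], "yaw": yaw}, ...]. A call has exactly 8 rows; each row is the pose to reach, as a shift and turn from the pose commanded when the call began, along the tool's axes at that moment; what a row does not reach only later rows make up. A row lasts 1/10 s, in which the tool goes at most 50 mm and 8.59 degrees, less where a joint would pass 70% of its speed; a pose out of reach is approached as far as the arm can. A call with a gripper value outside its range is refused whole. "claw" is the opening, from 0 (shut) to 1 (fully open), set as the call begins (left out, the last holds). The fingers move at their own pace and stop on an object; "force" is the grip in N (left out, the last holds). Time passes only in rows, so rows that repeat a pose let the fingers close, or fill a call up. It gives the time, the measured TCP pose, the force and the opening at its end, in the units of the state.
- env.get_state(): the state, without advancing time (a new reading comes with each control period).
- env.read_camera(name): name is "scene" or "top"; returns (picture, depth): 400x640x3 uint8, red, green, blue; 400x640 float32, m along the optical axis (not along the pixel's ray), 0 where there is no reading.
- env.camera_model(name): a dict with "vertical_fov" (degrees; the focal length in pixels is half the picture's height over the tangent of half this angle, whatever the lens; pixels are square), "cx", "cy" (the principal point, pixels), "world_from_camera" (4x4, takes a point from camera to world coordinates). Camera axes: x right, y up, looking along -z (the intrinsics and any distortion apply to the point x, -y, -z); pixel columns grow to the right and rows downward; lengths in m; the calibration is good to about 2 mm. A picture is of the moment at which its call begins. camera_model takes no time and is no camera call.
- env.hand_in(): hands the job in, once; it reports no verdict.
The state is a dict: "clock": time; "joint_pos": joint angles; "qvel": joint speeds; "tau": joint torques, N m; "tcp_pos": TCP position; "orientation": TCP orientation; "wrist_force": force on the tool from outside, world axes, zero at the start; "ft_torque": the same for the moment, N m; "finger_gap": finger opening in m.
Only numpy, scipy, OpenCV 4.12 (cv2) and the standard library are available. Lean on these libraries where they do the work, as an engineer would, in place of code of your own. Each camera call takes 0.05 s, during which the arm holds its last target.

### The job

Take the lid off the wooden seed box: raise it by the knob at its front edge until it stands vertical on its hinge pins, then lift it straight up off the pins. Stand the lid in the slot of the wooden lid rack, hinge edge down and knob up, about centred along the slot, and leave the glass jar standing where it is.

Things in the scene. Friction and masses are not known exactly. Their poses are not given: they have to be found in the camera images.
- lid_knob (a point): Centre of the barrel knob (26 mm across, axis and flat ends along y) on the loose wooden lid (148 x 190 x 12 mm, 0.3 kg), 45 mm clear of its front edge on a 12 mm neck. Lid axes: x from knob to hinge edge, y along the hinge, z up while shut. Hinge axis 205 mm away along +x; forks (20 mm thick) end 219 mm away. The knob turns freely about y: held by its ends from above, the lid swings to hang down.
- box_pins (a point): Middle of the hinge axis (two 8 mm pins) of the fixed open wooden seed box, 66 mm above the table; box 140 x 190 x 60 mm, its centre 85 mm away along -x. x to the hinge side, y along the pins, z up. Shut, the knob is 205 mm away along -x; lid vertical, 205 mm above. The knob must follow an arc about the pins; forks leave the pins after 20 mm of straight lift.
- lid_rack: Fixed wooden rack with slatted sides, 110 (x) x 240 (y) x 90 mm high; origin at the centre of its underside, z up. One V-shaped slot along its y axis through its middle, open above and at both ends: floor 25 mm above the table, 26 mm wide there, 60 mm at the top. A lid standing in it leans up to 25 degrees.
- glass_jar: Loose glass jar with flip-top lid and wire clip, 60 mm wide, 74 mm high, standing between the seed box and the rack; origin at the centre of its underside, z up. To be left alone.

How it is judged:
By the outcome, as a careful person would: the job done as asked, in the order asked, and still so for the second after the job is handed in, with the robot touching nothing.
It also fails if it takes over 54 s, if anything falls off the work surface, if the arm or the gripper's body presses on something with over 40 N, if the wrist force passes 120 N, or if a joint passes its speed limit or range.

## Working session

There is one attempt and no reset: what is moved stays moved. The work goes in short steps, Python scripts to look and compute and a tool call to move; the robot and the scene stay as the last step left them, time stands still between calls to the robot, and variables do not carry over. Pictures are saved under pics/ and viewed, and the job is handed in when it is done.

Besides the shell and the picture viewer there is one more tool, called after "Request:" by a JSON object that holds its "name" and its "arguments", one argument or row to a line. servo_tool: Moves the arm, as the interface text tells. Its arguments: {"type":"object","properties":{"increments":{"type":"array","items":{"type":"object","properties":{"offset":{"type":"array","items":{"type":"number"}},"yaw":{"type":"number"}}}},"claw":{"type":"number"},"force":{"type":"number"}},"required":["increments"]}

```bash
mkdir -p pics; ls; python3 - <<'E'
from workcell import env
import cv2, numpy as np
s=env.get_state(); print(s)
for n in ("scene","top"):
    p,d=env.read_camera(n); np.savez("pics/%s0.npz"%n,p=p,d=d)
    cv2.imwrite("pics/%s0.png"%n,p[:,:,::-1]); print(env.camera_model(n))
E
```

```text
pics
{'clock': 0.0, 'joint_pos': array([1.11141121e+00, 3.14030933e-01, 4.49237974e-02, 1.30361643e+00,
       8.05224235e-05, 1.43119429e+00]), 'qvel': array([-0.00169499, -0.00056666,  0.00018866, -0.00186086,  0.00107666,
        0.00150269]), 'tau': array([-9.04321460e-04, -4.80621743e+01,  2.98536658e+01,  1.93424028e-02,
       -3.51179724e-04,  5.36568976e-06]), 'tcp_pos': array([0.18050176, 0.54536327, 0.23036896]), 'orientation': array([ 0.69785876,  0.11193659,  0.69831523, -0.11322189]), 'wrist_force': array([-0.11876621,  0.23894799,  0.3981695 ]), 'ft_torque': array([ 0.00484725, -0.0139195 ,  0.01123864]), 'finger_gap': 0.08531423201351221}
{'vertical_fov': 57.12544195448458, 'cx': 322.13330445970246, 'cy': 197.16090442154257, 'world_from_camera': array([[-3.81334702e-02, -8.68981566e-01,  4.93372959e-01,
         9.12488955e-01],
       [ 9.99272428e-01, -3.34939614e-02,  1.82419611e-02,
        -2.25412229e-02],
       [ 6.73086943e-04,  4.93709624e-01,  8.69626560e-01,
         6.99247781e-01],
       [ 0.00000000e+00,  0.00000000e+00,  0.00000000e+00,
         1.00000000e+00]])}
{'vertical_fov': 55.01218501435939, 'cx': 326.0997107605732, 'cy': 197.29836417621726, 'world_from_camera': array([[-0.02778982,  0.99405758, -0.10524856,  0.44848149],
       [-0.99900881, -0.02395604,  0.0375168 , -0.00435321],
       [ 0.03477252,  0.10618683,  0.99373801,  0.77597055],
       [ 0.        ,  0.        ,  0.        ,  1.        ]])}
```

View pics/scene0.png

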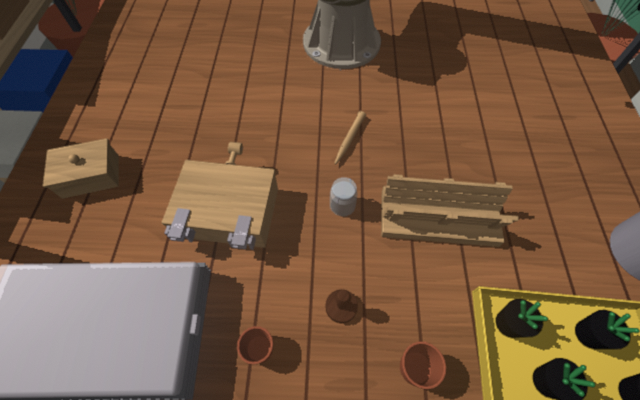

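View pics/top0.png

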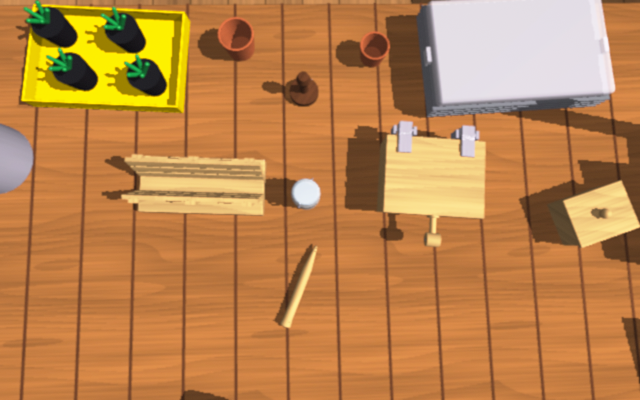

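The top view shows the lidded box, with its knob at about (433,240) and hinge forks at (404,137) and (467,140). The rack is at (200,185) and the jar at (306,193). Next I'll deproject these to get positions.

```bash
cat > h.py <<'E'
import numpy as np, cv2
from workcell import env
def cloud(n,d):
    m=env.camera_model(n); H,W=d.shape
    f=H/2/np.tan(np.radians(m['vertical_fov']/2))
    v,u=np.mgrid[0:H,0:W]
    c=np.stack([(u-m['cx'])/f*d,-(v-m['cy'])/f*d,-d],-1)
    M=m['world_from_camera']; P=c@M[:3,:3].T+M[:3,3]
    P[d==0]=np.nan; return P
E
python3 - <<'E'
from h import *
np.set_printoptions(precision=4,suppress=True)
Cs={}
for n in("top","scene"):
    z=np.load(f"pics/{n}0.npz");Cs[n]=cloud(n,z['d'])
C=Cs['top']
for (u,v) in [(433,240),(433,225),(404,137),(467,140),(385,140),(485,145),(385,214),(483,216),(435,180),(306,193),(200,200),(200,185),(200,165),(300,350),(50,250),(560,300),(600,213)]: print('top',u,v,C[v,u])
C=Cs['scene']
for (u,v) in [(234,147),(180,222),(242,232),(225,185),(344,185),(445,212),(300,100),(560,200)]: print('scene',u,v,C[v,u])
for n,C in Cs.items():
    # regions
    P=C.reshape(-1,3)
    for nm,(x0,x1,y0,y1,z0,z1) in dict(lid=(.35,.62,-.32,-.1,.06,.1),knob=(.3,.42,-.26,-.14,.05,.1),jar=(.4,.55,-.02,.08,.03,.1),rack=(.35,.6,.08,.4,.06,.12)).items():
        Q=P[(P[:,0]>x0)&(P[:,0]<x1)&(P[:,1]>y0)&(P[:,1]<y1)&(P[:,2]>z0)&(P[:,2]<z1)]
        if len(Q): print(n,nm,len(Q),Q.min(0),Q.max(0),np.median(Q,0),cv2.minAreaRect(Q[:,:2].astype(np.float32)))
E
```

```text
top 433 240 [ 0.4393 -0.2242  0.0763]
top 433 225 [ 0.4668 -0.2275  0.0709]
top 404 137 [ 0.6329 -0.1802  0.0764]
top 467 140 [ 0.6255 -0.3009  0.0737]
top 385 140 [ 0.6332 -0.1483  0.0553]
top 485 145 [ 0.6159 -0.3361  0.071 ]
top 385 214 [ 0.4936 -0.1525  0.0001]
top 483 216 [ 0.4811 -0.3231  0.0697]
top 435 180 [ 0.5509 -0.2362  0.0705]
top 306 193 [0.5317 0.0059 0.0739]
top 200 200 [0.522  0.1947 0.0871]
top 200 185 [0.5582 0.213  0.0244]
top 200 165 [0.5862 0.1963 0.0829]
top 300 350 [ 0.2331  0.0255 -0.0003]
top 50 250 [ 0.4401  0.5102 -0.0015]
top 560 300 [ 0.3106 -0.5011 -0.0016]
top 600 213 [ 0.4812 -0.551   0.0656]
scene 234 147 [ 0.4453 -0.226   0.0775]
scene 180 222 [ 0.6227 -0.3004  0.0758]
scene 242 232 [ 0.6386 -0.181   0.0759]
scene 225 185 [ 0.5372 -0.2303  0.0738]
scene 344 185 [0.5287 0.0068 0.0749]
scene 445 212 [0.5909 0.1941 0.092 ]
scene 300 100 [ 0.2316 -0.105   0.0011]
scene 560 200 [0.5033 0.4808 0.0006]
top lid 7136 [ 0.428  -0.32    0.0602] [ 0.62   -0.1359  0.0805] [ 0.547  -0.2299  0.071 ] ((0.5240185856819153, -0.22790217399597168), (0.184031680226326, 
[... 309 characters left out ...]
.0865] ((0.5584273338317871, 0.20942002534866333), (0.24032311141490936, 0.08792616426944733), 86.855224609375)
scene lid 5578 [ 0.4304 -0.32    0.0601] [ 0.62   -0.1353  0.0819] [ 0.5534 -0.2298  0.0727] ((0.5252101421356201, -0.2276163399219513), (0.1895638108253479, 0.18468526005744934), 0.004914340563118458)
scene jar 428 [ 0.5099 -0.02    0.0305] [0.55   0.0346 0.0774] [0.5355 0.0068 0.0743] ((0.5299239754676819, 0.0073159970343112946), (0.05459219589829445, 0.04006635770201683), 89.88861083984375)
scene rack 2903 [0.5084 0.0886 0.06  ] [0.6    0.3319 0.0934] [0.5336 0.2071 0.0832] ((0.5573685765266418, 0.21023304760456085), (0.24064719676971436, 0.08835243433713913), 86.93941497802734)
```

```bash
python3 - <<'E'
import cv2
a=cv2.imread("pics/top0.png")
cv2.imwrite("pics/topbox.png",cv2.resize(a[110:260,360:510],None,fx=4,fy=4,interpolation=2))
cv2.imwrite("pics/toprack.png",cv2.resize(a[130:240,110:330],None,fx=3.5,fy=3.5,interpolation=2))
E
```

```text
(no output)
```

View pics/topbox.png

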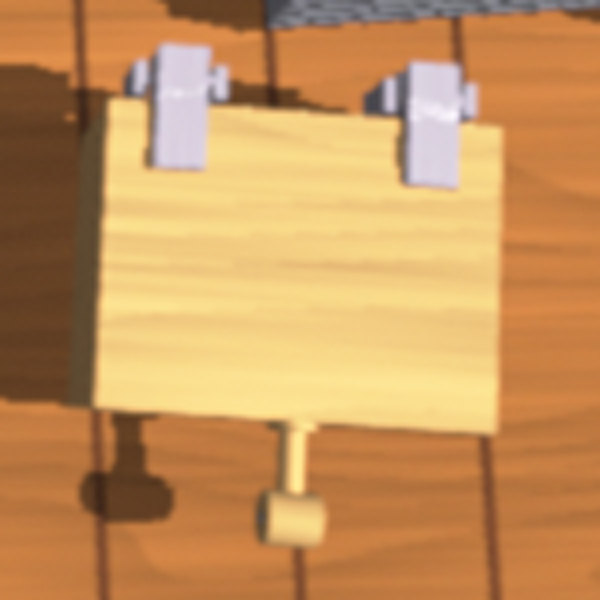

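View pics/toprack.png

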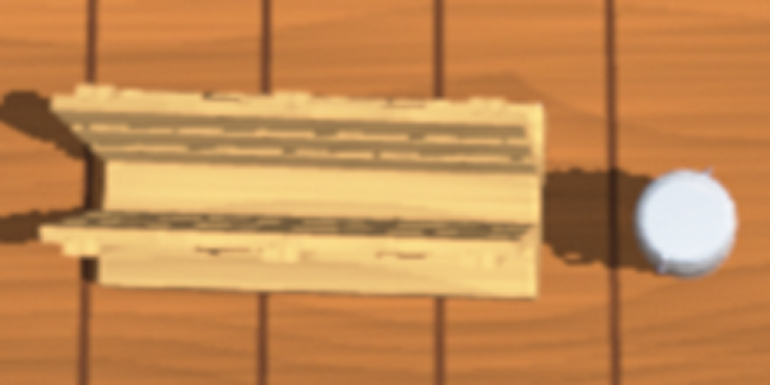

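```bash
cat > fit.py <<'E'
from h import *
np.set_printoptions(precision=4,suppress=True)
def fit(tag):
  for n in("top","scene"):
    z=np.load(f"pics/{n}{tag}.npz");P=cloud(n,z['d']).reshape(-1,3)
    def R(x0,x1,y0,y1,z0,z1): return P[(P[:,0]>x0)&(P[:,0]<x1)&(P[:,1]>y0)&(P[:,1]<y1)&(P[:,2]>z0)&(P[:,2]<z1)]
    t=R(.2,.4,-.2,.2,-.02,.02); print(n,'table z',np.median(t[:,2]))
    t=R(.5,.6,-.31,-.15,.062,.082); A=np.c_[t[:,:2],np.ones(len(t))]; print(' lid plane',np.linalg.lstsq(A,t[:,2],rcond=None)[0],np.median(t[:,2]))
    for nm,b in dict(knob=(.40,.462,-.27,-.18,.055,.1),forkL=(.55,.66,-.215,-.145,.0745,.1),forkR=(.55,.66,-.335,-.265,.0745,.1),lid=(.462,.66,-.36,-.1,.064,.079),jar=(.48,.58,-.05,.06,.055,.1),rack=(.45,.65,.06,.36,.075,.12)).items():
        Q=R(*b)
        if len(Q)>5: print(' ',nm,len(Q),Q.min(0),Q.max(0),cv2.minAreaRect(Q[:,:2].astype(np.float32)))
    # rack slats: top ridge lines
    Q=R(.45,.65,.06,.36,.084,.1)
    m=np.median(Q[:,0])
    for s in (Q[Q[:,0]<.557],Q[Q[:,0]>.557]):
        c=np.polyfit(s[:,1]-.21,s[:,0],1); r=s[:,0]-np.polyval(c,s[:,1]-.21); print('  ridge',c,r.min(),r.max())
    print(env.get_state()['clock'])
E
python3 -c "
from fit import *
fit(0)
from scipy.spatial.transform import Rotation as R
q=env.get_state()['orientation'];print(R.from_quat(q[[1,2,3,0]]).as_matrix())"
```

```text
top table z -0.00105627724641566
 lid plane [ 0.0028 -0.0012  0.0692] 0.07095349469730372
  knob 255 [ 0.428  -0.2392  0.0572] [ 0.4615 -0.2118  0.0805] ((0.44482654333114624, -0.22565396130084991), (0.026440611109137535, 0.03351270779967308), 86.64270782470703)
  forkL 251 [ 0.5962 -0.2128  0.0745] [ 0.66   -0.1695  0.079 ] ((0.6285831928253174, -0.19250282645225525), (0.043829675763845444, 0.06258893013000488), 87.15791320800781)
  forkR 247 [ 0.5618 -0.3176  0.0745] [ 0.6524 -0.2885  0.0783] ((0.6076289415359497, -0.3018883466720581), (0.025452720001339912, 0.0900271087884903), 86.01750946044922)
  lid 8386 [ 0.4631 -0.3369  0.0641] [ 0.66   -0.1359  0.0788] ((0.5609775185585022, -0.2371557205915451), (0.19077050685882568, 0.19694679975509644), 84.83710479736328)
  jar 594 [ 0.5073 -0.0185  0.0551] [0.5618 0.0324 0.0766] ((0.5336824655532837, 0.006610337644815445), (0.049136869609355927, 0.04959416016936302), 24.754444122314453)
  rack 2030 [0.509  0.0876 0.075 ] [0.6082 0.3311 0.0929] ((0.5584284663200378, 0.2094399333000183), (0.24028326570987701, 0.08792616426944733), 86.855224
[... 772 characters left out ...]
 -0.3365  0.064 ] [ 0.66   -0.1353  0.079 ] ((0.5606525540351868, -0.23637068271636963), (0.19098949432373047, 0.1975768357515335), 84.98514556884766)
  jar 541 [ 0.5099 -0.0169  0.055 ] [0.5613 0.0342 0.0774] ((0.5353530049324036, 0.007629645988345146), (0.04950582608580589, 0.050570208579301834), 14.395689964294434)
  rack 2054 [0.5084 0.0886 0.075 ] [0.6067 0.3319 0.0934] ((0.5572938323020935, 0.2103460431098938), (0.24047774076461792, 0.08835243433713913), 86.98974609375)
  ridge [0.0528 0.5249] -0.011882718969435047 0.005667451414531399
  ridge [0.0524 0.5929] -0.006331764466932732 0.008627404266557614
0.1
[[-0.0007  0.3144  0.9493]
 [-0.0014  0.9493 -0.3144]
 [-1.     -0.0016 -0.0002]]
```

```bash
python3 - <<'E'
from h import *
np.set_printoptions(precision=4,suppress=True)
for n in("top","scene"):
    P=cloud(n,np.load(f"pics/{n}0.npz")['d']).reshape(-1,3)
    Q=P[(P[:,0]>.465)&(P[:,0]<.66)&(P[:,1]>-.36)&(P[:,1]<-.1)&(P[:,2]>.0665)&(P[:,2]<.0765)]
    L=[];Rr=[];F=[]
    for x in np.arange(.5,.61,.004):
        s=Q[abs(Q[:,0]-x)<.004]; L.append((x,s[:,1].max()));Rr.append((x,s[:,1].min()))
    for y in np.arange(-.31,-.15,.004):
        if abs(y+.228)<.015: continue
        s=Q[abs(Q[:,1]-y)<.004]; F.append((y,s[:,0].min()))
    for nm,a in(('L y(x)',L),('R',Rr),('F x(y)',F)):
        a=np.array(a);c=np.polyfit(a[:,0],a[:,1],1);print(n,nm,c,np.degrees(np.arctan(c[0])),np.std(a[:,1]-np.polyval(c,a[:,0])))
    # knob profile
    K=P[(P[:,0]>.40)&(P[:,0]<.458)&(P[:,1]>-.27)&(P[:,1]<-.18)&(P[:,2]>.055)]
    top=K[K[:,2]>K[:,2].max()-.006]; print(n,'knob top',top.mean(0),K.min(0),K.max(0))
E
```

```text
top L y(x) [-0.0938 -0.0891] -5.356872533861822 0.0003560563924768009
top R [-0.0944 -0.2786] -5.391483119093687 0.0008584842690881673
top F x(y) [0.0912 0.5066] 5.213494420585931 0.0005021127710874949
top knob top [ 0.4402 -0.2254  0.0765] [ 0.428  -0.2392  0.0572] [ 0.4578 -0.2118  0.0805]
scene L y(x) [-0.0862 -0.0926] -4.927398101618793 0.0003371926124099194
scene R [-0.0936 -0.2786] -5.350016800421684 0.0005423978877477819
scene F x(y) [0.0866 0.5064] 4.951373481298964 0.000977888062447824
scene knob top [ 0.4425 -0.2252  0.0784] [ 0.4304 -0.2395  0.0554] [ 0.4573 -0.2122  0.0819]
```

Request:
{"name": "servo_tool", "arguments": {
  "increments": [
    {"offset":[0.3,-2.4,3.1],"yaw":-2},
    {"offset":[0.8,-5.5,7.2],"yaw":-4},
    {"offset":[1.2,-8.8,11.5],"yaw":-6},
    {"offset":[1.8,-12.2,15.8],"yaw":-8},
    {"offset":[2.2,-15.6,20.2],"yaw":-10},
    {"offset":[2.6,-19.0,24.6],"yaw":-11},
    {"offset":[3.0,-22.2,28.7],"yaw":-12},
    {"offset":[3.0,-24.0,31.0],"yaw":-13}
  ],
  "claw": 1,
  "force": 40
}}

```text
clock: 0.9
tcp_pos: [0.3977, 0.222, 0.2009]
orientation: [0.706, 0.032, 0.707, -0.033]
wrist_force: [1.3, 1.4, 0.1]
finger_gap: 0.0853
```

```bash
cat >> h.py <<'E'
from scipy.spatial.transform import Rotation as Rot
def goto(target):
    s=env.get_state(); q=s['orientation']; M=Rot.from_quat(q[[1,2,3,0]]).as_matrix()
    y=M[:,1]; print('clk %.2f'%s['clock'],'tcp',s['tcp_pos'].round(4),'F',s['wrist_force'].round(1),'gap %.4f'%s['finger_gap'],'tooly from +y toward +x deg %.2f'%np.degrees(np.arctan2(y[0],y[1])),'x axis',M[:,0].round(3))
    print('need cm',(M.T@(np.array(target)-s['tcp_pos'])*100).round(2))
E
python3 -c "
from h import *
goto([.4417,-.2253,.15])"
```

```text
clk 0.90 tcp [0.3977 0.222  0.2009] F [1.3 1.4 0.1] gap 0.0853 tooly from +y toward +x deg 5.27 x axis [-0.001 -0.    -1.   ]
need cm [  5.09 -44.13   8.49]
```

Request:
{"name": "servo_tool", "arguments": {
  "increments": [
    {"offset":[0,-3,0.6],"yaw":0},
    {"offset":[0,-7,1.4],"yaw":0},
    {"offset":[0.5,-11.5,2.2],"yaw":0},
    {"offset":[1,-16,3.1],"yaw":0},
    {"offset":[1.5,-20.5,3.9],"yaw":0},
    {"offset":[2,-25,4.8],"yaw":0},
    {"offset":[3,-29.5,5.7],"yaw":0},
    {"offset":[4,-34,6.5],"yaw":0}
  ]
}}

```text
clock: 1.7
tcp_pos: [0.4304, -0.1226, 0.1611]
orientation: [0.707, 0.033, 0.706, -0.033]
wrist_force: [0.1, -0.5, 0.2]
finger_gap: 0.0854
```

Request:
{"name": "servo_tool", "arguments": {
  "increments": [
    {"offset":[0.5,-4,0.8],"yaw":0},
    {"offset":[1,-7,1.4],"yaw":0},
    {"offset":[1,-9,1.8],"yaw":0},
    {"offset":[1,-10,2],"yaw":0},
    {"offset":[1,-10,2],"yaw":0},
    {"offset":[1,-10,2],"yaw":0},
    {"offset":[1,-10,2],"yaw":0},
    {"offset":[1,-10,2],"yaw":0}
  ]
}}

```text
clock: 2.5
tcp_pos: [0.4412, -0.221, 0.1516]
orientation: [0.706, 0.032, 0.706, -0.032]
wrist_force: [0.2, -0.9, -0.2]
finger_gap: 0.0857
```

```bash
python3 -c "
from h import *
goto([.4417,-.2253,.045])
p,d=env.read_camera('top');cv2.imwrite('pics/pre.png',p[:,:,::-1])"
```

```text
clk 2.50 tcp [ 0.4412 -0.221   0.1516] F [ 0.2 -0.9 -0.2] gap 0.0857 tooly from +y toward +x deg 5.23 x axis [ 0.  0. -1.]
need cm [10.66 -0.43  0.08]
```

View pics/pre.png

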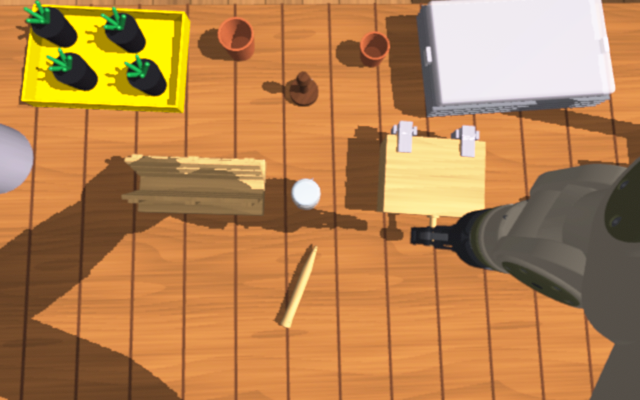

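The gripper is above the knob at about (433,237), and the lid is still shut. Going down onto it.

Request:
{"name": "servo_tool", "arguments": {
  "increments": [
    {"offset":[2,-0.2,0.1],"yaw":0},
    {"offset":[5,-0.4,0.1],"yaw":0},
    {"offset":[8,-0.4,0.1],"yaw":0},
    {"offset":[9.5,-0.4,0.1],"yaw":0},
    {"offset":[10.4,-0.4,0.1],"yaw":0},
    {"offset":[10.7,-0.4,0.1],"yaw":0},
    {"offset":[10.7,-0.4,0.1],"yaw":0},
    {"offset":[10.7,-0.4,0.1],"yaw":0}
  ]
}}

```text
clock: 3.35
tcp_pos: [0.4426, -0.2266, 0.0454]
orientation: [0.707, 0.032, 0.706, -0.033]
wrist_force: [-0.5, -0.0, -0.6]
finger_gap: 0.0857
```

Request:
{"name": "servo_tool", "arguments": {
  "increments": [
    {"offset":[0,0,0],"yaw":0},
    {"offset":[0,0,0],"yaw":0},
    {"offset":[0,0,0],"yaw":0},
    {"offset":[0,0,0],"yaw":0},
    {"offset":[0,0,0],"yaw":0},
    {"offset":[0,0,0],"yaw":0},
    {"offset":[0,0,0],"yaw":0},
    {"offset":[0,0,0],"yaw":0}
  ],
  "claw": 0,
  "force": 40
}}

```text
clock: 4.15
tcp_pos: [0.442, -0.2262, 0.0446]
orientation: [0.706, 0.033, 0.706, -0.033]
wrist_force: [-0.5, 1.3, 3.4]
finger_gap: 0.0255
```

```bash
python3 -c "
from h import *
goto([.4417,-.2253,.045])
p,d=env.read_camera('scene');cv2.imwrite('pics/grasp.png',cv2.resize(p[100:260,120:320,::-1],None,fx=3.5,fy=3.5))"
```

```text
clk 4.15 tcp [ 0.442  -0.2262  0.0446] F [-0.5  1.3  3.4] gap 0.0255 tooly from +y toward +x deg 5.32 x axis [ 0. -0. -1.]
need cm [-0.04  0.09 -0.04]
```

View pics/grasp.png

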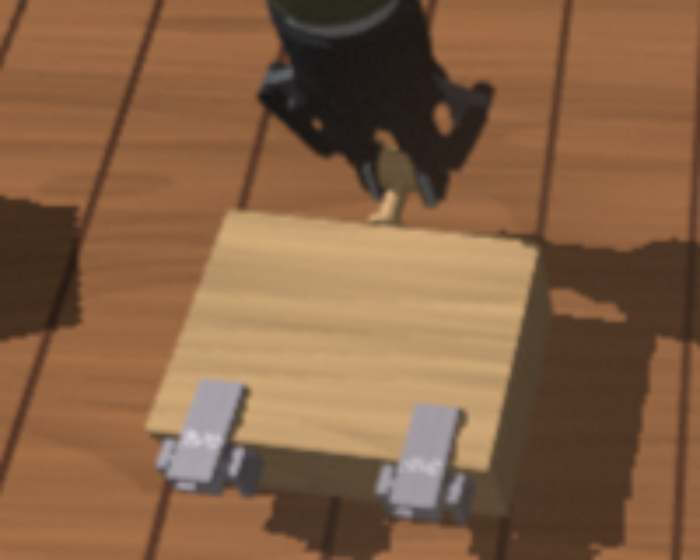

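The scene view shows the knob between the pads at about (395,170) in the crop. The gap is 25.5 mm. Raising it along the arc, with force checks.

Request:
{"name": "servo_tool", "arguments": {
  "increments": [
    {"offset":[-1.43,0,0.05],"yaw":0},
    {"offset":[-2.85,0,0.2],"yaw":0},
    {"offset":[-4.26,0,0.45],"yaw":0},
    {"offset":[-5.65,0,0.79],"yaw":0},
    {"offset":[-7.01,0,1.24],"yaw":0},
    {"offset":[-8.34,0,1.77],"yaw":0},
    {"offset":[-9.31,0,2.23],"yaw":0},
    {"offset":[-10.25,0,2.75],"yaw":0}
  ]
}}

```text
clock: 5.0
tcp_pos: [0.4692, -0.2285, 0.1469]
orientation: [0.706, 0.033, 0.707, -0.033]
wrist_force: [0.2, -0.6, -1.8]
finger_gap: 0.0255
```

```bash
cat > arc.py <<'E'
from h import *
import sys
th=np.radians(float(sys.argv[1])); k=np.array([.4420,-.2262,.0446]); a=np.radians(-5.2); X=np.array([np.cos(a),np.sin(a),0])
goto(k+.205*((1-np.cos(th))*X+np.sin(th)*np.array([0,0,1])))
print(env.get_state()['ft_torque'])
E
python3 arc.py 30
```

```text
clk 5.00 tcp [ 0.4692 -0.2285  0.1469] F [ 0.2 -0.6 -1.8] gap 0.0255 tooly from +y toward +x deg 5.33 x axis [-0.001  0.001 -1.   ]
need cm [-0.02 -0.01  0.02]
[-0.02572294  0.0019239   0.02120721]
```

Request:
{"name": "servo_tool", "arguments": {
  "increments": [
    {"offset":[-1.21,0,0.76],"yaw":0},
    {"offset":[-2.37,0,1.6],"yaw":0},
    {"offset":[-3.47,0,2.52],"yaw":0},
    {"offset":[-4.5,0,3.51],"yaw":0},
    {"offset":[-5.45,0,4.58],"yaw":0},
    {"offset":[-6.33,0,5.7],"yaw":0},
    {"offset":[-6.94,0,6.59],"yaw":0},
    {"offset":[-7.5,0,7.5],"yaw":0}
  ]
}}

```text
clock: 5.8
tcp_pos: [0.5442, -0.2356, 0.2216]
orientation: [0.706, 0.033, 0.707, -0.033]
wrist_force: [1.2, 0.6, -2.3]
finger_gap: 0.0254
```

```bash
python3 arc.py 60; python3 arc.py 90
```

```text
clk 5.80 tcp [ 0.5442 -0.2356  0.2216] F [ 1.2  0.6 -2.3] gap 0.0254 tooly from +y toward +x deg 5.33 x axis [-0.001  0.001 -1.   ]
need cm [-0.05  0.01 -0.01]
[-0.04115516 -0.05783218  0.03500807]
clk 5.80 tcp [ 0.5442 -0.2356  0.2216] F [ 1.2  0.6 -2.3] gap 0.0254 tooly from +y toward +x deg 5.33 x axis [-0.001  0.001 -1.   ]
need cm [-2.81  0.03 10.23]
[-0.04115516 -0.05783218  0.03500807]
```

Request:
{"name": "servo_tool", "arguments": {
  "increments": [
    {"offset":[-0.67,0,1.26],"yaw":0},
    {"offset":[-1.25,0,2.57],"yaw":0},
    {"offset":[-1.74,0,3.92],"yaw":0},
    {"offset":[-2.14,0,5.29],"yaw":0},
    {"offset":[-2.44,0,6.69],"yaw":0},
    {"offset":[-2.63,0,8.11],"yaw":0},
    {"offset":[-2.72,0,9.18],"yaw":0},
    {"offset":[-2.75,0,10.25],"yaw":0}
  ]
}}

```text
clock: 6.6
tcp_pos: [0.6463, -0.245, 0.2488]
orientation: [0.706, 0.033, 0.707, -0.033]
wrist_force: [-0.3, -1.0, -1.6]
finger_gap: 0.0256
```

Request:
{"name": "servo_tool", "arguments": {
  "increments": [
    {"offset":[0,0,0],"yaw":0},
    {"offset":[0,0,0],"yaw":0},
    {"offset":[0,0,0],"yaw":0},
    {"offset":[0,0,0],"yaw":0},
    {"offset":[0,0,0],"yaw":0},
    {"offset":[0,0,0],"yaw":0},
    {"offset":[0,0,0],"yaw":0},
    {"offset":[0,0,0],"yaw":0}
  ]
}}

```text
clock: 7.4
tcp_pos: [0.6459, -0.2452, 0.2494]
orientation: [0.706, 0.033, 0.706, -0.033]
wrist_force: [-0.1, -0.3, -1.9]
finger_gap: 0.0247
```

```bash
python3 arc.py 90; python3 -c "
from h import *
a=[]
for n in('scene','top'):
    p,d=env.read_camera(n);np.savez('pics/%s1.npz'%n,p=p,d=d);a.append(p[:,:,::-1])
cv2.imwrite('pics/vert.png',cv2.resize(np.hstack([a[0][:300,60:400],a[1][60:360,300:640]]),None,fx=1.17,fy=1.17))"
```

```text
clk 7.40 tcp [ 0.6459 -0.2452  0.2494] F [-0.1 -0.3 -1.9] gap 0.0247 tooly from +y toward +x deg 5.33 x axis [-0.  0. -1.]
need cm [-0.02  0.05  0.02]
[-0.03135096 -0.08582187  0.02484152]
```

View pics/vert.png

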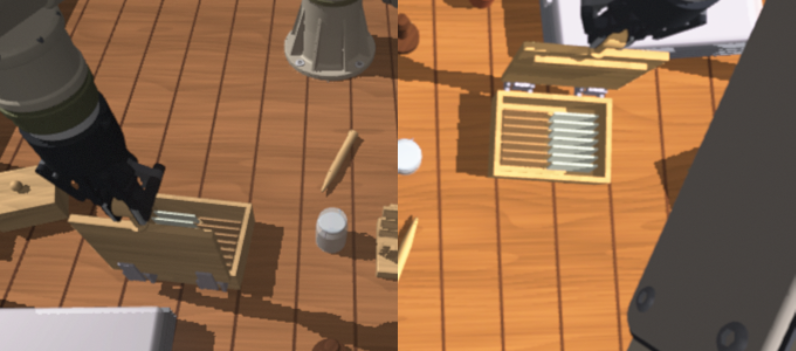

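The scene view shows the lid standing vertical on its pins with the box open, and the forces are small. Lifting straight up.

Request:
{"name": "servo_tool", "arguments": {
  "increments": [
    {"offset":[-0.3,0,0],"yaw":0},
    {"offset":[-0.8,0,0],"yaw":0},
    {"offset":[-1.4,0,0],"yaw":0},
    {"offset":[-2,0,0],"yaw":0},
    {"offset":[-2.6,0,0],"yaw":0},
    {"offset":[-3.2,0,0],"yaw":0},
    {"offset":[-3.8,0,0],"yaw":0},
    {"offset":[-4.2,0,0],"yaw":0}
  ],
  "force": 60
}}

```text
clock: 8.3
tcp_pos: [0.6461, -0.2453, 0.2922]
orientation: [0.707, 0.033, 0.706, -0.033]
wrist_force: [0.6, 0.4, -3.8]
finger_gap: 0.0254
```

```bash
python3 arc.py 90; python3 -c "
from h import *
a=[]
for n in('scene','top'):
    p,d=env.read_camera(n);np.savez('pics/%s2.npz'%n,p=p,d=d);a.append(p[:,:,::-1])
cv2.imwrite('pics/lift.png',cv2.resize(np.hstack([a[0][:300,60:400],a[1][0:300,300:640]]),None,fx=1.17,fy=1.17))"
```

```text
clk 8.30 tcp [ 0.6461 -0.2453  0.2922] F [ 0.6  0.4 -3.8] gap 0.0254 tooly from +y toward +x deg 5.32 x axis [ 0.001 -0.    -1.   ]
need cm [ 4.26  0.05 -0.  ]
[ 0.01377479 -0.01305356  0.0023169 ]
```

View pics/lift.png

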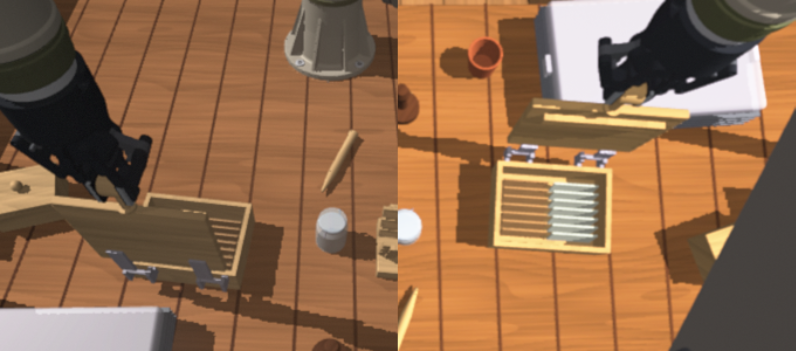

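```bash
python3 - <<'E'
from h import *
np.set_printoptions(precision=4,suppress=True)
a=np.radians(-3.1);X=np.array([np.cos(a),np.sin(a)]);Y=np.array([-np.sin(a),np.cos(a)]);c=np.array([.5578,.2099])
for n in("top","scene"):
    P=cloud(n,np.load(f"pics/{n}0.npz")['d']).reshape(-1,3)
    u=(P[:,:2]-c)@X; v=(P[:,:2]-c)@Y
    m=(abs(u)<.07)&(abs(v)<.115)
    for z0 in np.arange(.01,.1,.005):
        s=u[m&(abs(P[:,2]-z0)<.0025)]
        print(n,'z%.3f'%z0,len(s),np.histogram(s,bins=np.arange(-.06,.065,.01))[0])
    s=m&(P[:,2]>.02)&(P[:,2]<.03)&(abs(u)<.02); print('floor u',np.percentile(u[s],[1,50,99]),np.median(P[s,2]))
    s=(abs(u)<.06)&(P[:,2]>.08)&(P[:,2]<.1); print('v',np.percentile(v[s&(abs(v)<.15)],[.5,99.5]),'u',np.percentile(u[s&(abs(v)<.15)],[.5,99.5]))
E
```

```text
top z0.010 16 [16  0  0  0  0  0  0  0  0  0  0  0]
top z0.015 18 [18  0  0  0  0  0  0  0  0  0  0  0]
top z0.020 358 [59 65 44  0 23 55 57 21  0  0  0 34]
top z0.025 2836 [227 544 360   2 165 543 545 284   0   0   4 162]
top z0.030 162 [  0   2   4   0  41   0   2 113   0   0   0   0]
top z0.035 177 [  0   0   0   0  48   0   0 129   0   0   0   0]
top z0.040 269 [  0   0   0   0  75   0   0 158  36   0   0   0]
top z0.045 150 [ 0  0  0  0 37  0  0 77 36  0  0  0]
top z0.050 129 [ 0  0  0  2 33  0  0  2 92  0  0  0]
top z0.055 192 [  0   0   1  45   8   0   0   0 138   0   0   0]
top z0.060 194 [  0   0   2  50   0   0   0   0 142   0   0   0]
top z0.065 350 [  0   0   2  92   0   0   0   0 256   0   0   0]
top z0.070 64 [ 0  0  5 19  0  0  0  0 40  0  0  0]
top z0.075 198 [  0   0   5  56   0   0   0   0 136   0   1   0]
top z0.080 221 [  0   1   4  57   0   0   0   0 156   1   2   0]
top z0.085 591 [  0  41 156  65   0   0   0   0 110 169  50   0]
top z0.090 1018 [  0  22 439  47   0   0   0   0  16 468  26   0]
top z0.095 2 [0 0 1 0 0 0 0 0 0 1 0 0]
floor u [-0.0135  0.0013  0.0
[... 628 characters left out ...]
 63 14  0  0  0 45 16  0  0]
scene z0.055 286 [  0   0   0 186  31   0   0   0  49  20   0   0]
scene z0.060 299 [  0   0   0 218   4   0   0   0  28  49   0   0]
scene z0.065 492 [  0   0  29 354   0   0   0   0   9 100   0   0]
scene z0.070 153 [  0   0   0 105   0   0   0   0   0  48   0   0]
scene z0.075 235 [  0   0   0 161   0   0   0   0   0  72   2   0]
scene z0.080 324 [  0   1   0 239   0   0   0   0   0  66  18   0]
scene z0.085 360 [  0  13  51 192   0   0   0   0   0  74  30   0]
scene z0.090 1125 [  0  33 398  83   0   0   0   0  25 537  49   0]
scene z0.095 18 [0 0 4 6 0 0 0 0 0 8 0 0]
floor u [-0.0161 -0.0118 -0.0058] 0.0258665145878888
v [-0.1193  0.1192] u [-0.0436  0.0433]
```

Request:
{"name": "servo_tool", "arguments": {
  "increments": [
    {"offset":[-0.6,0,0],"yaw":0},
    {"offset":[-1.4,0,0],"yaw":0},
    {"offset":[-2.4,0,0],"yaw":0},
    {"offset":[-3.4,0,0],"yaw":0},
    {"offset":[-4.4,0,0],"yaw":0},
    {"offset":[-5,0.2,0],"yaw":0},
    {"offset":[-5.3,0.8,0],"yaw":0},
    {"offset":[-5.3,1.6,0],"yaw":0}
  ]
}}

```text
clock: 9.2
tcp_pos: [0.6476, -0.2291, 0.3447]
orientation: [0.707, 0.033, 0.706, -0.033]
wrist_force: [0.2, 0.5, -2.3]
finger_gap: 0.0256
```

```bash
python3 -c "
from h import *
goto([.558,.21,.345])"
```

```text
clk 9.20 tcp [ 0.6476 -0.2291  0.3447] F [ 0.2  0.5 -2.3] gap 0.0256 tooly from +y toward +x deg 5.35 x axis [ 0.001 -0.    -1.   ]
need cm [-4.000e-02  4.288e+01 -1.302e+01]
```

Request:
{"name": "servo_tool", "arguments": {
  "increments": [
    {"offset":[0,1.2,-0.3],"yaw":0},
    {"offset":[0,3,-0.8],"yaw":0},
    {"offset":[0,5.5,-1.5],"yaw":-0.3},
    {"offset":[0,8.5,-2.4],"yaw":-0.6},
    {"offset":[0,12,-3.5],"yaw":-1},
    {"offset":[0,15.5,-4.6],"yaw":-1.4},
    {"offset":[0,19,-5.7],"yaw":-1.8},
    {"offset":[0,22.5,-6.8],"yaw":-2.2}
  ]
}}

```text
clock: 10.0
tcp_pos: [0.5992, 0.0036, 0.3441]
orientation: [0.707, 0.019, 0.707, -0.019]
wrist_force: [0.3, 0.7, -3.2]
finger_gap: 0.0253
```

Request:
{"name": "servo_tool", "arguments": {
  "increments": [
    {"offset":[0,3.7,-1],"yaw":0},
    {"offset":[0,7.3,-2],"yaw":0},
    {"offset":[0,10.7,-2.9],"yaw":0},
    {"offset":[0,13.8,-3.7],"yaw":0},
    {"offset":[0,16.4,-4.4],"yaw":0},
    {"offset":[0,18.4,-4.9],"yaw":0},
    {"offset":[0,19.8,-5.2],"yaw":0},
    {"offset":[0,20.3,-5.4],"yaw":0}
  ]
}}

```text
clock: 10.8
tcp_pos: [0.5568, 0.2084, 0.3441]
orientation: [0.707, 0.019, 0.707, -0.018]
wrist_force: [0.4, -0.3, -2.6]
finger_gap: 0.0252
```

Request:
{"name": "servo_tool", "arguments": {
  "increments": [
    {"offset":[0,0,0],"yaw":0},
    {"offset":[0,0,0],"yaw":0},
    {"offset":[0,0,0],"yaw":0},
    {"offset":[0,0,0],"yaw":0},
    {"offset":[0,0,0],"yaw":0},
    {"offset":[0,0,0],"yaw":0},
    {"offset":[0,0,0],"yaw":0},
    {"offset":[0,0,0],"yaw":0}
  ]
}}

```text
clock: 11.6
tcp_pos: [0.5578, 0.2066, 0.3444]
orientation: [0.707, 0.019, 0.707, -0.019]
wrist_force: [0.1, -0.3, -3.2]
finger_gap: 0.0252
```

```bash
python3 -c "
from h import *
goto([.558,.21,.345])
a=[]
for n in('scene','top'):
    p,d=env.read_camera(n);np.savez('pics/%s3.npz'%n,p=p,d=d);a.append(p[:,:,::-1])
cv2.imwrite('pics/over.png',cv2.resize(np.hstack([a[0][:300,260:600],a[1][40:340,60:400]]),None,fx=1.17,fy=1.17))"
```

```text
clk 11.60 tcp [0.5578 0.2066 0.3444] F [ 0.1 -0.3 -3.2] gap 0.0252 tooly from +y toward +x deg 3.13 x axis [ 0.  0. -1.]
need cm [-0.06  0.34  0.  ]
```

View pics/over.png

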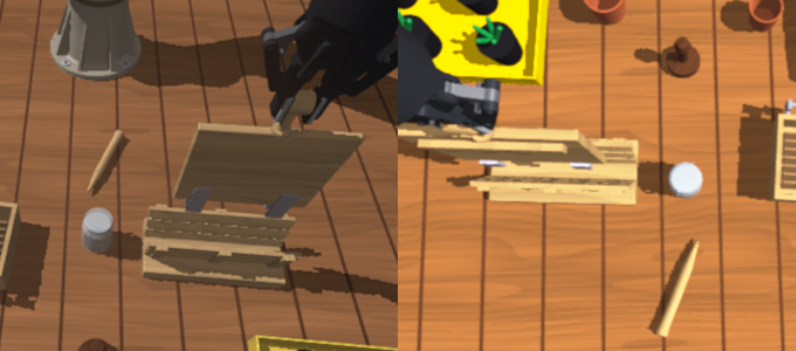

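```bash
python3 - <<'E'
from h import *
np.set_printoptions(precision=4,suppress=True)
for n in("scene","top"):
    P=cloud(n,np.load(f"pics/{n}3.npz")['d']).reshape(-1,3)
    Q=P[(P[:,0]>.5)&(P[:,0]<.62)&(P[:,1]>.08)&(P[:,1]<.34)&(P[:,2]>.165)&(P[:,2]<.31)]
    B=Q[(Q[:,2]<.3)&(Q[:,2]>.18)]
    A=np.c_[B[:,1]-.21,B[:,2]-.24,np.ones(len(B))]
    for _ in range(4):
        c=np.linalg.lstsq(A,B[:,0],rcond=None)[0]; r=B[:,0]-A@c; k=abs(r)<max(.003,2*np.std(r)); A=A[k];B=B[k]
    print(n,len(B),'x=c.(y-.21,z-.24,1)',c,np.std(r))
    for z in (.2,.25,.29):
        s=B[abs(B[:,2]-z)<.006]
        if len(s): print(z,s[:,1].min(),s[:,1].max(),s[:,1].mean())
    F=P[(P[:,0]>.52)&(P[:,0]<.6)&(P[:,1]>.08)&(P[:,1]<.34)&(P[:,2]>.12)&(P[:,2]<.16)];print('forks',len(F),F.min(0),F.max(0),F.mean(0))
E
```

```text
scene 5852 x=c.(y-.21,z-.24,1) [0.0497 0.0118 0.56  ] 0.0006914313519700674
0.2 0.11113875589021557 0.30009121149572954 0.205284650733259
0.25 0.11117756181905838 0.3001484001002023 0.205718761626607
0.29 0.11127443823118652 0.30041452422964304 0.20587811278158571
forks 147 [0.5411 0.1342 0.1466] [0.5674 0.2796 0.16  ] [0.5598 0.2091 0.1531]
top 1316 x=c.(y-.21,z-.24,1) [ 0.039  -0.0551  0.547 ] 0.0018636564035587173
0.2 0.11142074915535768 0.2988460672142712 0.20506148794456347
0.25 0.11143611194401468 0.14251471267375415 0.12706331859607603
0.29 0.13176875526372805 0.28215892264488 0.20389213753912694
forks 53 [0.5401 0.1347 0.1463] [0.5514 0.2788 0.1599] [0.5451 0.2162 0.1525]
```

Request:
{"name": "servo_tool", "arguments": {
  "increments": [
    {"offset":[0.3,0.1,0.1],"yaw":0},
    {"offset":[1,0.2,0.2],"yaw":0},
    {"offset":[2,0.3,0.2],"yaw":0},
    {"offset":[3.2,0.4,0.2],"yaw":0},
    {"offset":[4.4,0.4,0.2],"yaw":0},
    {"offset":[5.4,0.4,0.2],"yaw":0},
    {"offset":[6.2,0.4,0.2],"yaw":0},
    {"offset":[6.5,0.4,0.2],"yaw":0}
  ]
}}

```text
clock: 12.5
tcp_pos: [0.5595, 0.2105, 0.2781]
orientation: [0.706, 0.019, 0.707, -0.019]
wrist_force: [-0.2, -0.8, -3.6]
finger_gap: 0.0252
```

```bash
python3 - <<'E'
from h import *
np.set_printoptions(precision=4,suppress=True)
goto([.558,.21,.2226])
a=[]
for n in("scene","top"):
    p,d=env.read_camera(n);a.append(p[:,:,::-1]);P=cloud(n,d).reshape(-1,3)
    B=P[(P[:,0]>.5)&(P[:,0]<.62)&(P[:,1]>.1)&(P[:,1]<.32)&(P[:,2]>.12)&(P[:,2]<.24)]
    A=np.c_[B[:,1]-.21,B[:,2]-.18,np.ones(len(B))]
    for _ in range(4):
        c=np.linalg.lstsq(A,B[:,0],rcond=None)[0]; r=B[:,0]-A@c; k=abs(r)<max(.003,2*np.std(r)); A=A[k];B=B[k]
    print(n,len(B),'x=c.(y-.21,z-.18,1)',c,np.std(r),B.min(0),B.max(0))
cv2.imwrite('pics/mouth.png',cv2.resize(np.hstack([a[0][100:280,340:560],a[1][120:300,90:310]]),None,fx=1.8,fy=1.8))
E
```

```text
clk 12.50 tcp [0.5595 0.2105 0.2781] F [-0.2 -0.8 -3.6] gap 0.0252 tooly from +y toward +x deg 3.12 x axis [-0.002 -0.    -1.   ]
need cm [ 5.55 -0.05 -0.14]
scene 4553 x=c.(y-.21,z-.18,1) [0.0499 0.0057 0.5624] 0.0006642967266022839 [0.5548 0.1149 0.12  ] [0.5683 0.3048 0.24  ]
top 1554 x=c.(y-.21,z-.18,1) [ 0.0443 -0.0401  0.55  ] 0.002468060887857654 [0.5398 0.1149 0.1202] [0.5569 0.3034 0.24  ]
```

View pics/mouth.png

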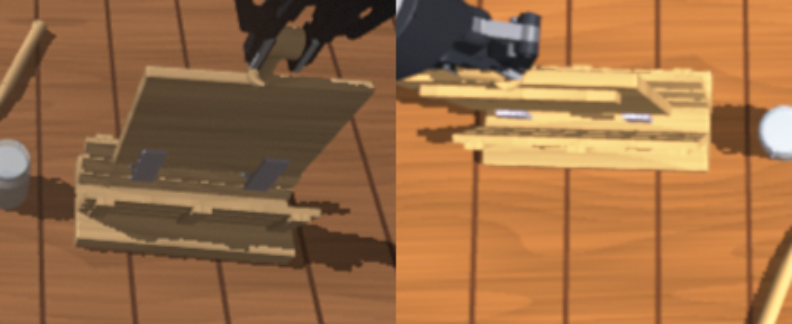

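Request:
{"name": "servo_tool", "arguments": {
  "increments": [
    {"offset":[0.4,0,0.1],"yaw":0},
    {"offset":[1.1,0,0.1],"yaw":0},
    {"offset":[2,0,0.1],"yaw":0},
    {"offset":[2.9,0,0.1],"yaw":0},
    {"offset":[3.7,0,0.1],"yaw":0},
    {"offset":[4.4,0,0.1],"yaw":0},
    {"offset":[4.9,0,0.1],"yaw":0},
    {"offset":[5.2,0,0.1],"yaw":0}
  ]
}}

```text
clock: 13.4
tcp_pos: [0.5608, 0.2105, 0.2268]
orientation: [0.707, 0.019, 0.707, -0.019]
wrist_force: [0.6, -0.6, -2.0]
finger_gap: 0.0252
```

Request:
{"name": "servo_tool", "arguments": {
  "increments": [
    {"offset":[0.1,0,0],"yaw":0},
    {"offset":[0.1,0,0],"yaw":0},
    {"offset":[0.2,0,0],"yaw":0},
    {"offset":[0.2,0,0],"yaw":0},
    {"offset":[0.3,0,0],"yaw":0},
    {"offset":[0.3,0,0],"yaw":0},
    {"offset":[0.3,0,0],"yaw":0},
    {"offset":[0.3,0,0],"yaw":0}
  ]
}}

```text
clock: 14.2
tcp_pos: [0.561, 0.2106, 0.2245]
orientation: [0.707, 0.019, 0.707, -0.019]
wrist_force: [-0.7, -1.0, -2.5]
finger_gap: 0.025
```

Request:
{"name": "servo_tool", "arguments": {
  "increments": [
    {"offset":[0.1,0,0],"yaw":0},
    {"offset":[0.1,0,0],"yaw":0},
    {"offset":[0.2,0,0],"yaw":0},
    {"offset":[0.2,0,0],"yaw":0},
    {"offset":[0.3,0,0],"yaw":0},
    {"offset":[0.3,0,0],"yaw":0},
    {"offset":[0.3,0,0],"yaw":0},
    {"offset":[0.3,0,0],"yaw":0}
  ]
}}

```text
clock: 15.0
tcp_pos: [0.5617, 0.2106, 0.2228]
orientation: [0.708, 0.019, 0.706, -0.019]
wrist_force: [-0.6, -1.0, 5.4]
finger_gap: 0.0251
```

```bash
python3 - <<'E'
from h import *
np.set_printoptions(precision=4,suppress=True)
goto([.558,.21,.2226])
a=[]
for n in("scene","top"):
    p,d=env.read_camera(n);a.append(p[:,:,::-1]);P=cloud(n,d).reshape(-1,3)
    B=P[(P[:,0]>.5)&(P[:,0]<.62)&(P[:,1]>.1)&(P[:,1]<.32)&(P[:,2]>.1)&(P[:,2]<.18)]
    A=np.c_[B[:,1]-.21,B[:,2]-.15,np.ones(len(B))]
    for _ in range(4):
        c=np.linalg.lstsq(A,B[:,0],rcond=None)[0]; r=B[:,0]-A@c; k=abs(r)<max(.003,2*np.std(r)); A=A[k];B=B[k]
    print(n,len(B),c,np.std(r),B.min(0),B.max(0))
cv2.imwrite('pics/in.png',cv2.resize(np.hstack([a[0][100:280,340:560],a[1][120:300,90:310]]),None,fx=1.8,fy=1.8))
for i in range(1): print(env.get_state()['wrist_force'])
E
```

```text
clk 15.00 tcp [0.5617 0.2106 0.2228] F [-0.6 -1.   5.4] gap 0.0251 tooly from +y toward +x deg 3.13 x axis [ 0.003  0.    -1.   ]
need cm [ 0.02 -0.08 -0.37]
scene 2627 [0.0503 0.0028 0.565 ] 0.0006324524568768313 [0.5574 0.1153 0.1   ] [0.5711 0.3046 0.1799]
top 598 [ 0.0373 -0.067   0.5512] 0.002807525232754394 [0.5422 0.1149 0.1002] [0.5591 0.3032 0.18  ]
[-0.2009 -0.8394  5.6837]
```

View pics/in.png

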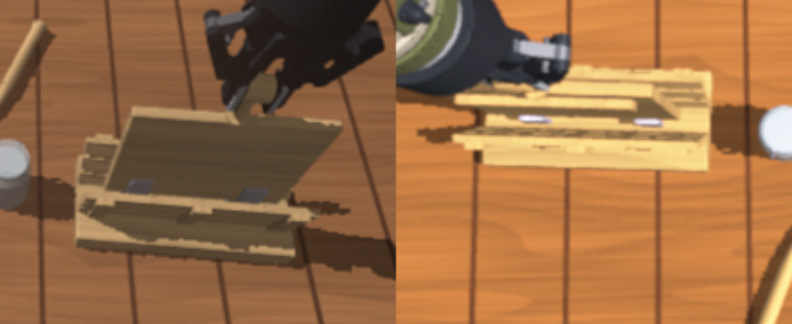

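The forks rest on the slot floor: contact came at the predicted height and the push is 5 N upward. Next I'll lean the lid gently until it rests on a side before letting go.

Request:
{"name": "servo_tool", "arguments": {
  "increments": [
    {"offset":[-0.15,0,-0.5],"yaw":0},
    {"offset":[-0.12,0,-1.1],"yaw":0},
    {"offset":[-0.05,0,-1.9],"yaw":0},
    {"offset":[0.05,0,-2.7],"yaw":0},
    {"offset":[0.15,0,-3.4],"yaw":0},
    {"offset":[0.25,0,-4.1],"yaw":0},
    {"offset":[0.4,0,-4.8],"yaw":0},
    {"offset":[0.5,0,-5.3],"yaw":0}
  ]
}}

```text
clock: 15.9
tcp_pos: [0.5074, 0.2135, 0.2183]
orientation: [0.708, 0.019, 0.706, -0.019]
wrist_force: [-2.5, -1.6, 11.8]
finger_gap: 0.0253
```

```bash
cat > look.py <<'E'
from h import *
import sys
np.set_printoptions(precision=4,suppress=True)
goto([.558,.21,.2226])
a=[]
for n in("scene","top"):
    p,d=env.read_camera(n);a.append(p[:,:,::-1]);P=cloud(n,d).reshape(-1,3)
    B=P[(P[:,0]>.4)&(P[:,0]<.68)&(P[:,1]>.1)&(P[:,1]<.32)&(P[:,2]>.1)&(P[:,2]<.19)]
    if len(B)<50: continue
    A=np.c_[B[:,1]-.21,B[:,2]-.15,np.ones(len(B))]
    for _ in range(6):
        c=np.linalg.lstsq(A,B[:,0],rcond=None)[0]; r=B[:,0]-A@c; k=abs(r)<max(.003,2*np.std(r)); A=A[k];B=B[k]
    print(n,len(B),c,np.degrees(np.arctan(c[1])),np.std(r),B.min(0),B.max(0))
cv2.imwrite('pics/%s.png'%sys.argv[1],cv2.resize(np.hstack([a[0][100:280,340:560],a[1][120:300,90:310]]),None,fx=1.8,fy=1.8))
E
python3 look.py lean1
```

```text
clk 15.90 tcp [0.5074 0.2135 0.2183] F [-2.5 -1.6 11.8] gap 0.0253 tooly from +y toward +x deg 3.11 x axis [ 0.002  0.    -1.   ]
need cm [-0.42 -0.08  5.07]
scene 4144 [ 0.0499 -0.2507  0.5336] -14.072800480355081 0.0009043496492471926 [0.5178 0.1164 0.1   ] [0.5516 0.3067 0.19  ]
top 454 [ 0.0628 -0.2524  0.5341] -14.166739457095973 0.0008859774791115271 [0.5162 0.1161 0.1001] [0.5484 0.2571 0.1899]
```

View pics/lean1.png

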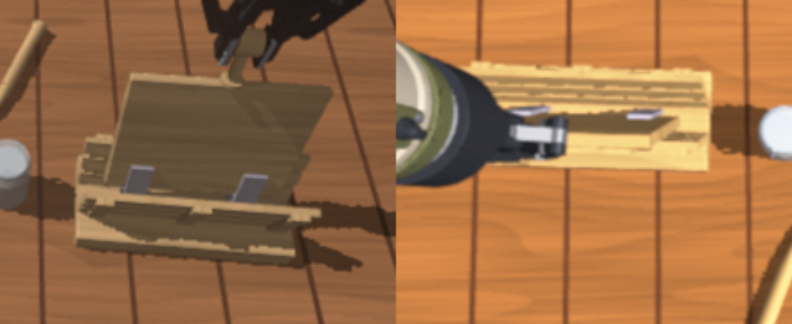

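Request:
{"name": "servo_tool", "arguments": {
  "increments": [
    {"offset":[-0.15,0,-0.2],"yaw":0},
    {"offset":[-0.1,0,-0.5],"yaw":0},
    {"offset":[0,0,-0.8],"yaw":0},
    {"offset":[0.1,0,-1.1],"yaw":0},
    {"offset":[0.2,0,-1.4],"yaw":0},
    {"offset":[0.3,0,-1.7],"yaw":0},
    {"offset":[0.4,0,-2],"yaw":0},
    {"offset":[0.45,0,-2.1],"yaw":0}
  ]
}}

```text
clock: 16.8
tcp_pos: [0.4863, 0.2147, 0.2132]
orientation: [0.707, 0.019, 0.707, -0.019]
wrist_force: [-3.2, -1.6, 12.3]
finger_gap: 0.0254
```

```bash
python3 look.py lean2
```

```text
clk 16.80 tcp [0.4863 0.2147 0.2132] F [-3.2 -1.6 12.3] gap 0.0254 tooly from +y toward +x deg 3.10 x axis [ 0.001  0.    -1.   ]
need cm [-0.94 -0.08  7.19]
scene 4536 [ 0.0495 -0.354   0.5202] -19.492740061946076 0.0009925084109131232 [0.4997 0.1169 0.1   ] [0.5431 0.3077 0.19  ]
top 1181 [ 0.0539 -0.3543  0.5206] -19.510158508341547 0.0003716491569625194 [0.4994 0.1167 0.1   ] [0.5422 0.286  0.1899]
```

Request:
{"name": "servo_tool", "arguments": {
  "increments": [
    {"offset":[-0.15,0,-0.1],"yaw":0},
    {"offset":[-0.15,0,-0.3],"yaw":0},
    {"offset":[-0.1,0,-0.5],"yaw":0},
    {"offset":[-0.05,0,-0.7],"yaw":0},
    {"offset":[0,0,-0.8],"yaw":0},
    {"offset":[0,0,-0.8],"yaw":0},
    {"offset":[0,0,-0.8],"yaw":0},
    {"offset":[0,0,-0.8],"yaw":0}
  ]
}}

```text
clock: 17.7
tcp_pos: [0.4792, 0.215, 0.2119]
orientation: [0.707, 0.019, 0.707, -0.019]
wrist_force: [1.1, 0.1, -2.7]
finger_gap: 0.0251
```

```bash
python3 look.py lean3
```

```text
clk 17.70 tcp [0.4792 0.215  0.2119] F [ 1.1  0.1 -2.7] gap 0.0251 tooly from +y toward +x deg 3.13 x axis [ 0. -0. -1.]
need cm [-1.07 -0.07  7.9 ]
scene 4706 [ 0.0515 -0.4008  0.5166] -21.83890273008012 0.001021308793230523 [0.495  0.1165 0.1   ] [0.5422 0.3079 0.19  ]
top 1525 [ 0.055  -0.4001  0.517 ] -21.8045890979088 0.00038888967101525314 [0.4948 0.1169 0.1   ] [0.5404 0.2941 0.19  ]
```

Request:
{"name": "servo_tool", "arguments": {
  "increments": [
    {"offset":[0.1,0,-0.1],"yaw":0},
    {"offset":[0.15,0,-0.2],"yaw":0},
    {"offset":[0.2,0,-0.3],"yaw":0},
    {"offset":[0.25,0,-0.3],"yaw":0},
    {"offset":[0.25,0,-0.3],"yaw":0},
    {"offset":[0.25,0,-0.3],"yaw":0},
    {"offset":[0.25,0,-0.3],"yaw":0},
    {"offset":[0.25,0,-0.3],"yaw":0}
  ]
}}

```text
clock: 18.6
tcp_pos: [0.4761, 0.2152, 0.2095]
orientation: [0.707, 0.019, 0.707, -0.019]
wrist_force: [0.5, -0.5, -1.7]
finger_gap: 0.0256
```

```bash
python3 look.py lean4
```

```text
clk 18.60 tcp [0.4761 0.2152 0.2095] F [ 0.5 -0.5 -1.7] gap 0.0256 tooly from +y toward +x deg 3.12 x axis [ 0.  0. -1.]
need cm [-1.31 -0.07  8.2 ]
scene 4846 [ 0.0512 -0.43    0.515 ] -23.26785373434721 0.001072292665710935 [0.492  0.1177 0.1   ] [0.5424 0.3089 0.19  ]
top 1748 [ 0.0558 -0.432   0.5153] -23.366105662121274 0.000511239263936681 [0.4917 0.1165 0.1   ] [0.5406 0.3004 0.19  ]
```

View pics/lean4.png

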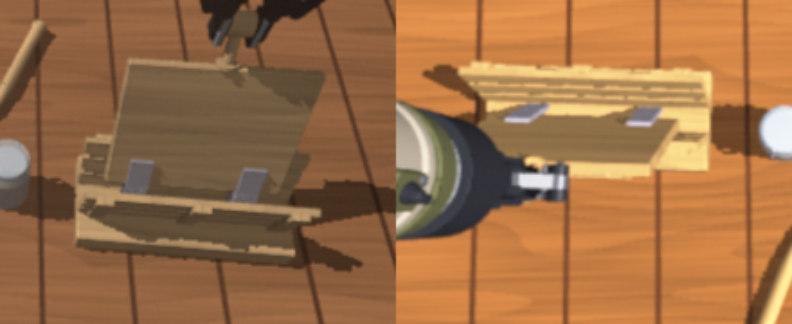

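The lid leans about 23° on the near side with its forks in the slot, and the load is nearly off the hand. Releasing.

Request:
{"name": "servo_tool", "arguments": {
  "increments": [
    {"offset":[0,0,0],"yaw":0},
    {"offset":[0,0,0],"yaw":0},
    {"offset":[0,0,0],"yaw":0},
    {"offset":[0,0,0],"yaw":0},
    {"offset":[0,0,0],"yaw":0},
    {"offset":[0,0,0],"yaw":0},
    {"offset":[0,0,0],"yaw":0},
    {"offset":[0,0,0],"yaw":0}
  ],
  "claw": 1
}}

```text
clock: 19.5
tcp_pos: [0.4761, 0.2152, 0.2094]
orientation: [0.707, 0.019, 0.707, -0.019]
wrist_force: [0.2, -0.6, 0.2]
finger_gap: 0.0854
```

```bash
python3 look.py rel
```

```text
clk 19.50 tcp [0.4761 0.2152 0.2094] F [ 0.2 -0.6  0.2] gap 0.0854 tooly from +y toward +x deg 3.12 x axis [ 0.  0. -1.]
need cm [-1.32 -0.07  8.21]
scene 5035 [ 0.0525 -0.4926  0.5116] -26.225311564948854 0.0011282734840339114 [0.4855 0.1168 0.1   ] [0.5429 0.3083 0.1898]
top 1864 [ 0.0564 -0.4946  0.5118] -26.31887855977762 0.0005679152737413143 [0.4858 0.1169 0.1   ] [0.5406 0.3005 0.1888]
```

View pics/rel.png

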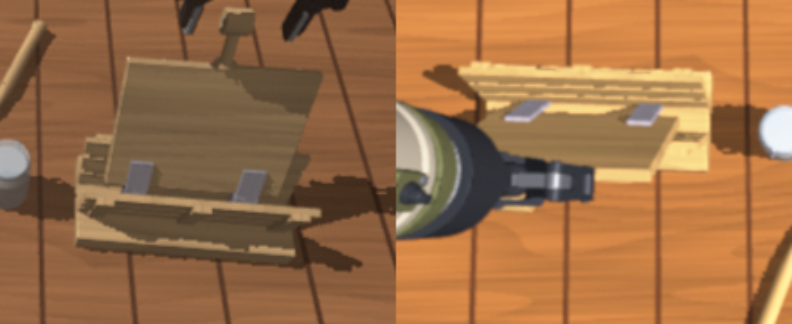

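Request:
{"name": "servo_tool", "arguments": {
  "increments": [
    {"offset":[-0.5,0,0],"yaw":0},
    {"offset":[-1.5,0,0],"yaw":0},
    {"offset":[-3,0,0],"yaw":0},
    {"offset":[-5,0,0],"yaw":0},
    {"offset":[-7,0,0],"yaw":0},
    {"offset":[-9,0,0],"yaw":0},
    {"offset":[-11,0,0],"yaw":0},
    {"offset":[-12,0,0],"yaw":0}
  ]
}}

```text
clock: 20.4
tcp_pos: [0.4768, 0.2154, 0.3322]
orientation: [0.708, 0.02, 0.706, -0.019]
wrist_force: [0.2, -0.4, 0.1]
finger_gap: 0.0853
```

Request:
{"name": "servo_tool", "arguments": {
  "increments": [
    {"offset":[0,2,0],"yaw":0},
    {"offset":[0,5,0],"yaw":0},
    {"offset":[0,9,0],"yaw":0},
    {"offset":[0,13,0],"yaw":0},
    {"offset":[0,17,0],"yaw":0},
    {"offset":[0,20,0],"yaw":0},
    {"offset":[0,22,0],"yaw":0},
    {"offset":[0,22,0],"yaw":0}
  ]
}}

```text
clock: 21.2
tcp_pos: [0.4876, 0.4373, 0.3282]
orientation: [0.706, 0.018, 0.707, -0.018]
wrist_force: [0.5, 0.2, -0.3]
finger_gap: 0.0855
```

```bash
python3 look.py fin; python3 - <<'E'
from h import *
np.set_printoptions(precision=4,suppress=True)
a=np.radians(-3.1);X=np.array([np.cos(a),np.sin(a)]);Y=np.array([-np.sin(a),np.cos(a)]);c=np.array([.5578,.2099])
for n in('top','scene'):
    p,d=env.read_camera(n);cv2.imwrite('pics/end_%s.png'%n,p[:,:,::-1])
    P=cloud(n,d).reshape(-1,3)
    u=(P[:,:2]-c)@X; v=(P[:,:2]-c)@Y
    s=(P[:,2]>.11)&(P[:,2]<.195)&(abs(u)<.1)&(abs(v)<.14); print(n,'lid v',v[s].min(),v[s].max())
    k=(P[:,2]>.2)&(P[:,2]<.26)&(abs(u)<.14)&(abs(v)<.03); print('knob',P[k].min(0),P[k].max(0))
    J=P[(P[:,0]>.48)&(P[:,0]<.58)&(P[:,1]>-.05)&(P[:,1]<.06)&(P[:,2]>.055)&(P[:,2]<.1)]; print('jar',cv2.minAreaRect(J[:,:2].astype(np.float32)))
E
```

```text
clk 21.20 tcp [0.4876 0.4373 0.3282] F [ 0.5  0.2 -0.3] gap 0.0855 tooly from +y toward +x deg 2.95 x axis [-0.001 -0.    -1.   ]
need cm [ 10.55 -22.33   8.21]
scene 5034 [ 0.0517 -0.4927  0.5115] -26.231381508550726 0.0011243043131680707 [0.4865 0.1176 0.1   ] [0.5418 0.3082 0.1897]
top 2749 [ 0.0563 -0.5002  0.5116] -26.57236038435227 0.0006889620967127625 [0.4859 0.1168 0.1   ] [0.5408 0.3083 0.19  ]
top lid v -0.09480149372996577 0.09544755355301501
knob [0.4561 0.2014 0.2004] [0.4874 0.2278 0.2405]
jar ((0.5338400602340698, 0.007059656083583832), (0.048572786152362823, 0.050492219626903534), 25.14595603942871)
scene lid v -0.09438596231843946 0.09576595254183164
knob [0.4551 0.2015 0.2   ] [0.4879 0.2279 0.2409]
jar ((0.5359735488891602, 0.006854170933365822), (0.0505380742251873, 0.05065649002790451), 1.0316087007522583)
```

View pics/end_scene.png

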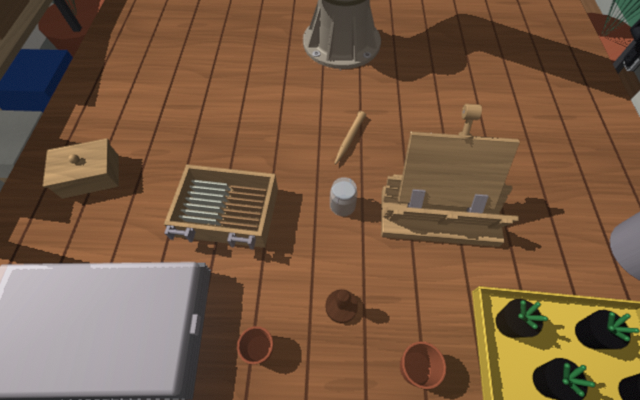

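View pics/fin.png

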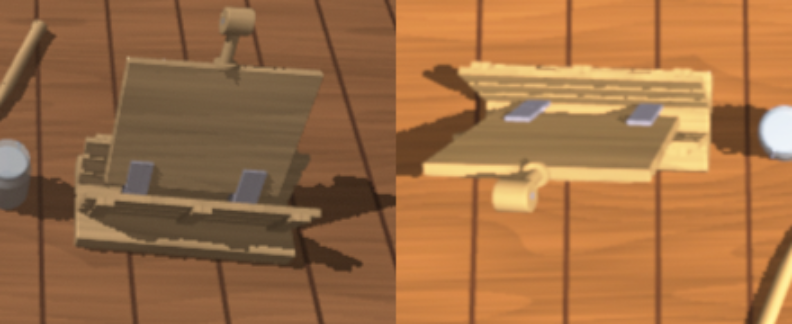

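```bash
python3 -c "
from workcell import env
print(env.hand_in())"
```

```text
the job is handed in; nothing more can be done
None
```

The lid is off the seed box and standing in the rack slot, hinge edge down and knob up. I handed the job in after about 21 s of robot time. I raised the lid by its knob along the hinge arc to vertical, lifted it straight up off the pins, set it in the slot and leaned it on the near side before letting go.

Last checks, with the arm clear and touching nothing:
- **Position:** the lid is within about 1 mm of the rack's centre along the slot, and the forks are on the slot floor. It did not move between release and the last pictures.
- **Jar:** still standing, within about 1 mm of where it started.
- **Forces:** the highest wrist force I read was about 12 N, well under the limit.
- **One disagreement:** I measured the lean at about 26°, against the stated "up to 25°". By my geometry, 26° is where the lid comes to rest fully settled in the slot, so I left it.

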